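Unlock the specimen drawer by feel

TASK

Take the red key out of the key stand, feel gently for the slot of the worn lock in the top of the grey specimen box (locked, it lies somewhere anticlockwise of the line of the yellow marks), push the key fully home with the drawer still shut, then turn it clockwise to the marks until the sprung drawer pops out. Never lean hard on the key or force it in the lock, and disturb nothing else on the bench. Leave the key fully home and upright in the lock, let go of it, and leave the drawer out.

Things in the scene. Friction and masses are not known exactly. Their poses are not given: they have to be found in the camera images.
- key_red: Key with a red head, standing blade down in one of the key stand's three holes (which one varies). Origin: centre of the blade's lower end; z points up towards the head. Blade: flat steel, 6 mm along x, 24 mm along y, z = 0 to 27 mm, its lowest 1.5 mm stepped in by 0.75 mm all round. Mass 50 to 80 g. A half turn about z gives the same key.
- key_red_head (a point): centre of the red key's head, 56 mm above the blade's lower end: a flat plastic block 10 mm along the key's x (grip it across this), 36 mm along y, from 39 to 73 mm above the blade's lower end.
- key_red_shoulder (a point): point on the red key's axis at the underside of its round steel shoulder (36 mm across, 27 to 31 mm above the blade's lower end; above it a neck 12 mm across). The shoulder rests on the stand's top and, when the key is fully home, on the top of the box.
- lock_mouth (a point): centre of the round keyhole at the flat top surface of the specimen box, 90 mm above the table; its axes are those of the box. The hole is 27 mm across with a 1.5 mm chamfer. Pushes of up to about 12 N are right for this lock; contact of the key on the lock and box above 40 N (knocks included) counts as forcing it.
- plug_face (a point): centre of the flat brass face of the lock plug, 12 mm down the keyhole. Its slot, 8.4 by 26.4 mm and 18 mm deep with no floor, takes the blade; the blade enters within about 0.08 rad of it and else rests on the face 15 mm short of home. Sliding the blade lightly over the face does not turn the plug. With the key home it turns against a friction of about 0.1 N m.
- lock_mark (a point): one of two yellow marks, 32 mm from the keyhole's centre, along the box's +x. The line through them is the open position: the drawer is freed as the slot's long way, turned clockwise (seen from above), comes into it (at about 0.05 rad short of it); a hard stop follows 0.5 rad past it. Locked, the slot rests 0.4 to 1.6 rad anticlockwise of that line, different each time and unmeasured.
- console: fixed grey steel specimen box, 220 mm (x) by 240 mm (y), 90 mm tall, with a teal drawer front on its -x side. Origin under its centre; keyhole 20 mm to +x of the centre. Top flat and clear apart from the keyhole.
- drawer (a joint): how far the sprung drawer has come out towards the box's -x side, in m: 0 shut, 0.06 fully out. Held by the bolt until the key is turned; then its spring (3 to 5 N) drives it out by itself.
- drawer_front (a point): centre of the teal drawer front (236 mm wide, 78 mm tall), 49 mm above the table.
- key_stand: fixed black stand, 70 mm (x) by 210 mm (y), 35 mm tall, origin under its centre. Three holes, 12 mm (x) by 30 mm (y) and 30 mm deep, at y = -65, 0 and 65 mm; keys stand loosely in them with their axes along the stand's axes, their blade ends 8 mm above the table.
- key_blue: Key with a blue head, blade 9 by 24 mm. Same shape and size as the red key but for its blade, and it stands in the stand in the same way; a bystander that does not fit this lock.
- key_yellow: Key with a yellow head, blade 6 by 27.5 mm. Same shape and size as the red key but for its blade, and it stands in the stand in the same way; a bystander that does not fit this lock.
- bottle: white plastic bottle with blue cap, 60 mm across, 160 mm tall; origin under its centre; a bystander
- mug: white mug, 80 mm across, 90 mm tall; origin under its centre; a bystander
- weight: brass calibration weight, 56 mm across, 62 mm tall; origin under its centre; a bystander
- beaker: clear beaker, 70 mm across, 85 mm tall; origin under its centre; a bystander
- screwdriver: orange-handled screwdriver lying on the table, 190 mm long; a bystander
Things that resemble listed ones, but are neither listed nor needed, are in the scene too. Leave any green look-alike of the key_red alone.

How it is judged:
By the outcome, as a careful person would: the job done as asked, in the order asked, and still so for the second after the job is handed in, with the robot touching nothing.
It also fails if it takes over 70 s, if anything falls off the work surface, if the arm or the gripper's body presses on something with over 40 N, if the wrist force passes 120 N, or if a joint passes its speed limit or range.

ROBOT

A 6-joint arm with a two-finger parallel gripper is mounted at the origin on the work surface. World frame = base frame: x ahead of the robot, y to its left, z up, the work surface at z = 0. Lengths are in mm, angles in rad, forces in N, time in s.
With the tool pointing down it reaches from about 275 to 750 mm from the base axis. Payload 10.2 kg.
Tool frame: the origin (TCP) lies at the very end of the fingers, on their centre line; the grasp point (between the pads) lies 19 mm behind it; z points along the fingers, y is the direction in which the jaws open and shut (so a half turn about z gives the same grasp; the last joint's range is limited). The gripper opens to 85 mm and grips with 20 to 120 N. Pads are 22 mm wide; open, the fingers measure 114 mm over their backs; the gripper's body (76 mm by 85 mm) begins 54 mm behind the grasp point. The pads swing forward as they close: fully open they stand 13 mm farther back than shut.
Start: joints at [1.079, 0.313, 1.498, -0, 1.331, -0.223], TCP at [139.439, 506.15, 195.494] pointing down, gripper open.
Joint ranges: [-2.94, 2.94], [-0.97, 2.17], [0.19, 2.56], [-1.23, 4.37], [0.02, 3.11], [-2.88, 2.88]. Speed limits (rad/s): [2.39, 2.39, 3.01, 3.14, 3.14, 3.14].

INTERFACE

Orientations are given as a unit quaternion [w, x, y, z].
In Python, from rig import readout, cams, finish_job gives the robot as it stands. The module is installed in compiled form; this text tells all that it offers.
- The arm moves only by the tool carry_out, never from a script. Its argument "steps" is one flat list of numbers, 7 for each row, row after row: the shift along the tool's x, y, z in cm, then the turn, a rotation vector about the tool's x, y, z in units of 5 degrees (1.0 is 5 degrees), then the opening, from -1 (shut) to 1 (fully open), so that 0 is half open. In form: [x, y, z, ax, ay, az, hand, x, y, z, ax, ay, az, hand, ...]. A call has 1 to 20 rows; each row shifts and turns the commanded pose from where the row before left it, along the tool's axes as they then stand; what a row does not reach is not made up. A row lasts 1/12 s, in which the tool goes at most 41.7 mm and 7.16 degrees, less where a joint would pass 70% of its speed; a pose out of reach is approached as far as the arm can. A call with a gripper value outside its range is refused whole. The fingers move at their own pace and stop on an object; "grip_force" is the grip in N (left out, the last holds). Time passes only in rows, so rows that do not move let the fingers close. It gives the time, the measured TCP pose, the force and the opening at its end, in the units of the state.
- readout.sense(): the state, without advancing time (a new reading comes with each control period).
- cams.capture(name): name is "scene" or "top" or "wrist"; returns the picture (420x560x3 uint8, red, green, blue); there is no depth.
- cams.calibration(name): a dict with "fx", "fy", "cx", "cy" (pixels), "R" (3x3) and "t" (3): a world point X has camera coordinates R X + t; the wrist camera has in their place "T_tool_cam" (4x4, takes a point from camera to tool coordinates, whose origin is the TCP and whose axes are the flange's). Camera axes: x right, y down, z forward; pixel columns grow to the right and rows downward; lengths in mm; the calibration is good to about 2 mm. A picture is of the moment at which its call begins: read the wrist's pose just before it. calibration takes no time and is no camera call.
- finish_job(): hands the job in, once; it reports no verdict.
The state is a dict: "time_s": time; "joints": joint angles; "dq": joint speeds; "tau": joint torques, N m; "eef_pos": TCP position; "ee_rot": TCP orientation; "force": force on the tool from outside, world axes, zero at the start; "wrist_torque": the same for the moment, N m; "grip_width": opening from 0.0 (shut) to 1.0 (fully open).
Only numpy, scipy, OpenCV 4.12 (cv2) and the standard library are available. Lean on these libraries where they do the work, as an engineer would, in place of code of your own. Each camera call takes 0.05 s, during which the arm holds its last target.

## Working session

There is one attempt and no reset: what is moved stays moved. The work goes in short steps, Python scripts to look and compute and a tool call to move; the robot and the scene stay as the last step left them, time stands still between calls to the robot, and variables do not carry over. Pictures are saved under pics/ and viewed, and the job is handed in when it is done.

Besides the shell and the picture viewer there is one more tool, called after ">>>" as a command line: name --argument value ..., lists and objects as JSON in quotes. carry_out: Moves the arm, as the interface text tells. Its arguments: {"type":"object","properties":{"steps":{"type":"array","items":{"type":"number"}},"grip_force":{"type":"number"}},"required":["steps"]}

```bash
mkdir -p pics
python3 - <<'E'
from rig import readout,cams
import cv2
print(readout.sense())
for n in ["scene","top","wrist"]:
    im=cams.capture(n); cv2.imwrite(f"pics/{n}0.png",im[:,:,::-1]); print(n,cams.calibration(n))
E
```

```text
{'time_s': 0.0, 'joints': array([ 1.07859442e+00,  3.13436953e-01,  1.49845062e+00,  2.36653501e-05,
        1.33098726e+00, -2.23378557e-01]), 'dq': array([ 0.00241809, -0.00112996, -0.00138349, -0.00026345,  0.0019284 ,
        0.0002198 ]), 'tau': array([-1.54566747e-03, -4.12267363e+01, -2.59740329e+01, -3.03154884e-04,
        4.20709810e-03,  3.06247819e-05]), 'eef_pos': array([139.28617321, 505.87226597, 194.93668256]), 'ee_rot': array([-2.35277203e-04,  1.34010081e-01,  9.90979761e-01, -5.96466027e-04]), 'force': array([ 0.51601812, -0.29108809, -0.46664216]), 'wrist_torque': array([-0.01155782, -0.03011266, -0.01802981]), 'grip_width': 0.9986636354569495}
scene {'fx': 397.6787136242704, 'fy': 397.6787136242704, 'cx': 280.5096816527398, 'cy': 215.17098516879528, 'R': array([[-0.15962702,  0.98717197,  0.00327378],
       [ 0.84773814,  0.13877814, -0.51193816],
       [-0.50582533, -0.07894386, -0.85901607]]), 't': array([  79.93684207, -453.02720999, 1529.83151729])}
top {'fx': 395.619550285499, 'fy': 395.619550285499, 'cx': 277.952680548957, 'cy': 207.12738270781452, 'R': array([[ 0.0188271 , -0.99981232,  0.0045679 ],
       [-0.99650255, -0.01913641, -0.0813417 ],
       [ 0.08141385, -0.00302049, -0.99667581]]), 't': array([   8.93523309,  582.14376402, 1534.45278477])}
wrist {'fx': 349.77800042752665, 'fy': 349.77800042752665, 'cx': 278.6539341982651, 'cy': 207.6982867034077, 'T_tool_cam': array([[ 1.55776735e-04, -9.48004111e-01, -3.18258042e-01,
         8.22172499e+01],
       [ 9.99999955e-01,  6.63080612e-05,  2.91953074e-04,
         2.41618684e-01],
       [-2.55669641e-04, -3.18258073e-01,  9.48004079e-01,
        -1.77870083e+02],
       [ 0.00000000e+00,  0.00000000e+00,  0.00000000e+00,
         1.00000000e+00]])}
```

View pics/scene0.png

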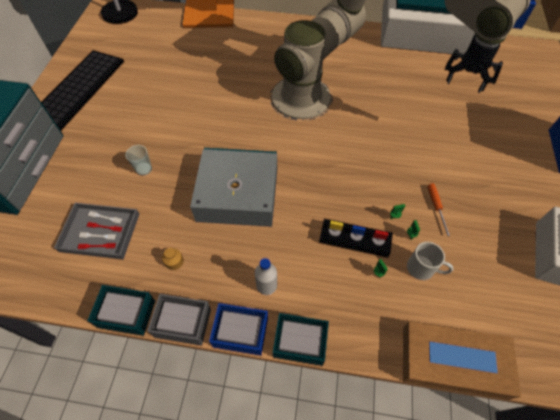

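View pics/top0.png

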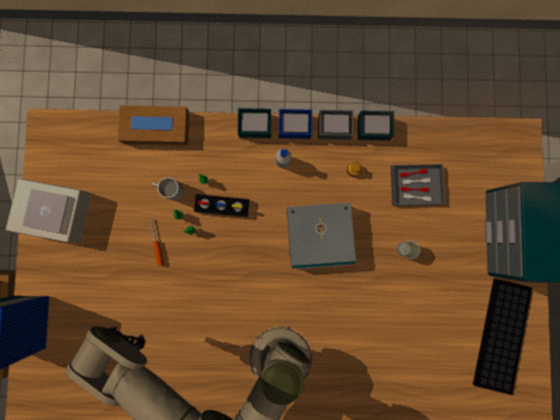

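View pics/wrist0.png

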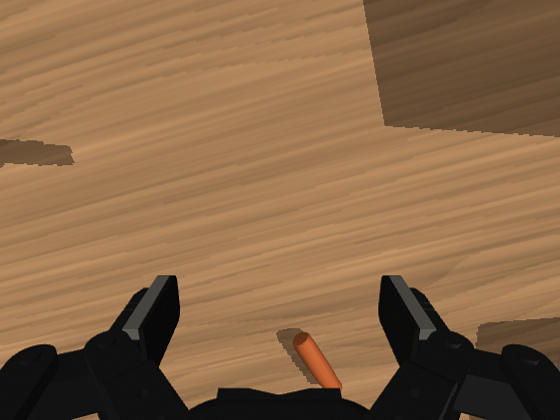

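The stand sits at about (222,205) in the top view, and the box at (321,236). Candidates for the red key, all in the top view:
- Red head in the stand's end hole, (203,203).
- Green look-alikes at (203,178), (178,213) and (190,229).
- Red tools in the tray, (415,173).

The description fits the one in the stand. I'll check it in a close crop.

```bash
cat > h.py <<'E'
import numpy as np, cv2
from rig import readout,cams
from scipy.spatial.transform import Rotation as Ro
def ray(name,u,v,z,st=None):
    c=cams.calibration(name)
    d=np.array([(u-c['cx'])/c['fx'],(v-c['cy'])/c['fy'],1.])
    if name=='wrist':
        T=c['T_tool_cam']; q=st['ee_rot']; R=Ro.from_quat([q[1],q[2],q[3],q[0]]).as_matrix()
        o=R@T[:3,3]+st['eef_pos']; D=R@T[:3,:3]@d
    else:
        R=c['R']; o=-R.T@c['t']; D=R.T@d
    return o+D*(z-o[2])/D[2]
def proj(name,X,st=None):
    c=cams.calibration(name)
    X=np.asarray(X,float)
    if name=='wrist':
        T=c['T_tool_cam']; q=st['ee_rot']; R=Ro.from_quat([q[1],q[2],q[3],q[0]]).as_matrix()
        p=R.T@(X-st['eef_pos']); p=T[:3,:3].T@(p-T[:3,3])
    else: p=c['R']@X+c['t']
    return np.array([c['fx']*p[0]/p[2]+c['cx'],c['fy']*p[1]/p[2]+c['cy']])
def crop(src,dst,x0,y0,w,h,s):
    im=cv2.imread(src)[y0:y0+h,x0:x0+w]; cv2.imwrite(dst,cv2.resize(im,None,fx=s,fy=s,interpolation=cv2.INTER_CUBIC))
E
python3 - <<'E'
from h import *
a=cv2.imread('pics/top0.png')[160:280,160:370]; b=cv2.imread('pics/scene0.png')[135:285,180:430]
cv2.imwrite('pics/c1.png',cv2.resize(a,None,fx=3.8,fy=3.8,interpolation=2)); cv2.imwrite('pics/c2.png',cv2.resize(b,None,fx=3.2,fy=3.2,interpolation=2))
for uv in [(203,203),(221,205),(238,207)]: print('top',ray('top',*uv,100)[:2])
for uv in [(380,237),(358,231),(336,226)]: print('sc',ray('scene',*uv,100)[:2])
print(ray('top',321,229,90),ray('scene',235,184,90))
E
```

```text
top [585.75167297 301.16839366]
top [579.53172655 233.58652198]
top [573.24247122 169.77323045]
sc [617.52152559 299.3309194 ]
sc [608.3492506  237.63596071]
sc [602.26070492 175.16197805]
[ 497.16017459 -142.97485427   90.        ] [ 499.845004   -140.81118108   90.        ]
```

View pics/c1.png

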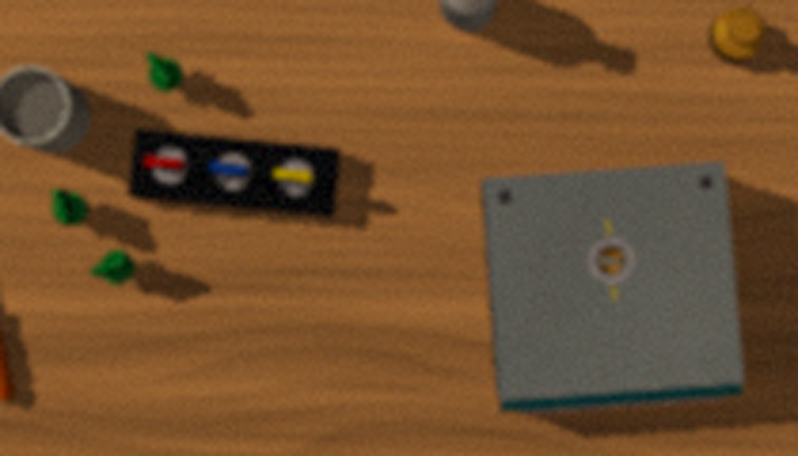

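View pics/c2.png

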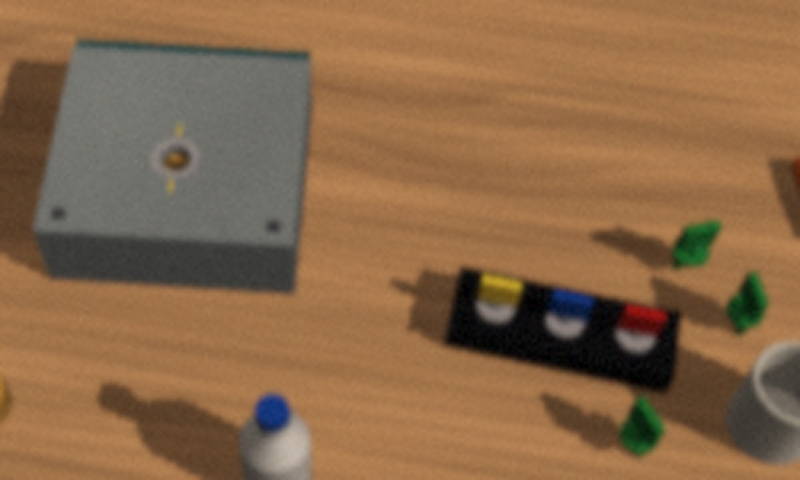

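The close crop confirms it: the red head is in the stand's end hole (c1 at 165,161). The box has two yellow marks, at c1 (607,227) and (614,293). The plug face shows in the hole, at (611,260).

Run:
```python
from h import *
def t(u,v,z): return ray('top',160+(u+.5)/3.8-.5,160+(v+.5)/3.8-.5,z)
def s(u,v,z): return ray('scene',180+(u+.5)/3.2-.5,135+(v+.5)/3.2-.5,z)
print('red top',t(164,161,81),'shoulder',t(169,166,39)); print('sc',s(643,319,64),s(636,333,39))
print('stand corners top',[t(*p,35)[:2].round() for p in [(136,131),(340,150),(334,216),(131,194)]])
print('marks',t(607,227,90),t(614,293,90),s(180,130,90),s(171,186,90))
print('hole',t(611,260,90),s(175,158,90))
print('box top',[t(*p,90)[:2].round() for p in [(483,180),(722,164),(742,388),(502,402)]])
```

```text
red top [591.22642865 305.65381532  81.        ] shoulder [589.99929668 308.24106463  39.        ]
sc [588.2161585  307.87829886  64.        ] [589.68515669 306.96201354  39.        ]
stand corners top [array([626., 344.]), array([610., 134.]), array([542., 138.]), array([561., 347.])]
marks [ 533.24086812 -136.47276935   90.        ] [ 468.20178475 -144.05341302   90.        ] [ 467.25813787 -145.19755037   90.        ] [ 532.25723855 -139.45629236   90.        ]
hole [ 500.67300988 -140.76418087   90.        ] [ 500.28194556 -142.75662846   90.        ]
box top [array([578., -13.]), array([ 598., -250.]), array([ 378., -271.]), array([360., -35.])]
```

>>> carry_out --steps '[0,0,0,0,0,1.3,0,0,0,0,0,0,1.3,0,0,0,0,0,0,1.3,0,0,0,0,0,0,1.3,0,0,0,0,0,0,1.3,0,0,0,0,0,0,1.3,0,0,0,0,0,0,1.3,0,0,0,0,0,0,1.3,0,0,0,0,0,0,1.3,0,0,0,0,0,0,1.3,0,0,0,0,0,0,1.3,0,0,0,0,0,0,1.3,0,0,0,0,0,0,0.2,0,0,0,0,0,0,0,0]'

```text
time_s: 1.32
eef_pos: [139.4, 506.1, 195.3]
ee_rot: [0.0, 0.733, 0.68, -0.0]
force: [-0.3, -0.1, -0.1]
grip_width: 0.496
```

```bash
cat >> h.py <<'E'
def tool(tgt,st):
    q=st['ee_rot']; R=Ro.from_quat([q[1],q[2],q[3],q[0]]).as_matrix()
    return R.T@(np.array(tgt)-st['eef_pos'])/10
def head(st):
    q=st['ee_rot']; R=Ro.from_quat([q[1],q[2],q[3],q[0]]).as_matrix()
    return np.degrees(np.arctan2(R[1,1],R[0,1])), R[:,2]
def brief():
    st=readout.sense(); print(round(st['time_s'],2),st['eef_pos'].round(1),head(st)[0].round(2),head(st)[1].round(4),'F',st['force'].round(2),'T',st['wrist_torque'].round(3),'g',round(st['grip_width'],3)); return st
E
python3 - <<'E'
from h import *
st=brief(); print(tool([588,265,195],st))
E
```

```text
1.32 [139.4 506.1 195.3] -4.29 [-2.e-04 -4.e-04 -1.e+00] F [-0.32 -0.1  -0.08] T [-0.009 -0.021 -0.012] g 0.496
[-2.06834137e+01  4.65378835e+01  3.08268202e-02]
```

>>> carry_out --steps '[-1.27,3.57,0,0,0,0,0,-1.27,3.57,0,0,0,0,0,-1.27,3.57,0,0,0,0,0,-1.27,3.57,0,0,0,0,0,-1.27,3.57,0,0,0,0,0,-1.27,3.57,0,0,0,0,0,-1.27,3.57,0,0,0,0,0,-1.27,3.57,0,0,0,0,0,-1.27,3.57,0,0,0,0,0,-1.27,3.57,0,0,0,0,0,-1.27,3.57,0,0,0,0,0,-1.27,3.57,0,0,0,0,0,-1.27,3.57,0,0,0,0,0,0,0,0,0,0,0,0,0,0,0,0,0,0,0]'

```text
time_s: 2.57
eef_pos: [590.5, 304.7, 194.2]
ee_rot: [-0.0, 0.734, 0.68, -0.001]
force: [-0.9, -0.9, -0.1]
grip_width: 0.499
```

Run:
```python
from h import *
st=brief(); im=cams.capture('wrist'); cv2.imwrite('pics/w1.png',im[:,:,::-1])
np.save('st1.npy',st,allow_pickle=True)
```

```text
2.57 [590.5 304.7 194.2] -4.37 [-1.5e-03 -4.0e-04 -1.0e+00] F [-0.88 -0.86 -0.06] T [ 0.035  0.024 -0.01 ] g 0.499
```

View pics/w1.png

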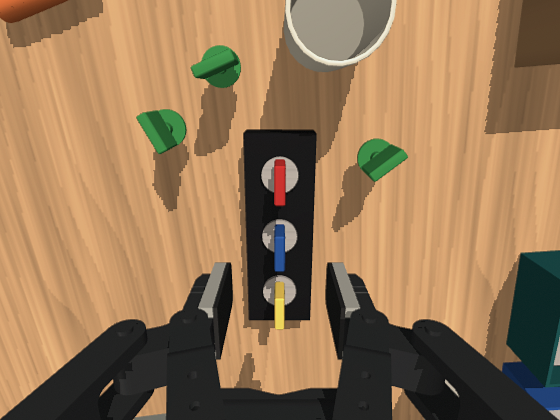

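Run:
```python
from h import *
crop('pics/w1.png','pics/w1c.png',230,120,100,220,3.5) if 0 else crop('pics/w1.png','pics/w1c.png',235,120,100,100,6)
st=np.load('st1.npy',allow_pickle=True).item()
print(proj('wrist',[590.5,304.7,81],st),ray('wrist',280,162,81,st),ray('wrist',280,175,39,st))
for p in [(244,130),(316,130),(250,319),(311,319)]: print(ray('wrist',*p,35,st))
```

```text
[279.12741323 190.70623746] [593.12722632 329.63011236  81.        ] [591.64777429 308.62757684  39.        ]
[560.88349662 353.69422283  35.        ]
[628.79895068 348.52211189  35.        ]
[544.98112543 143.07663126  35.        ]
[614.21898449 137.86237077  35.        ]
```

View pics/w1c.png

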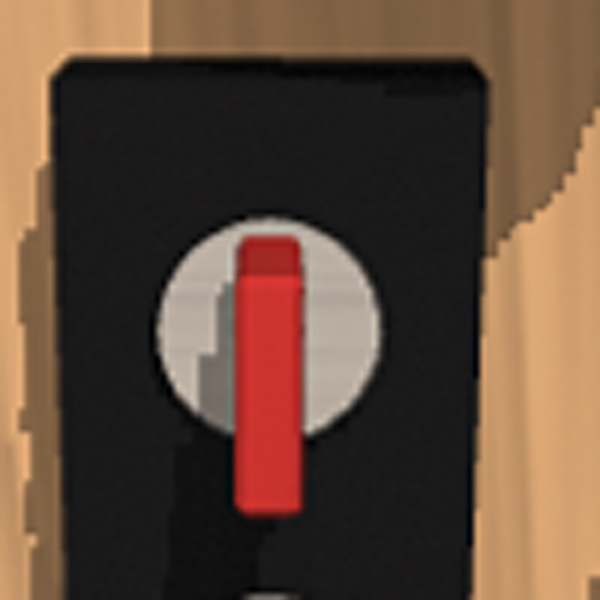

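Run:
```python
from h import *
st=np.load('st1.npy',allow_pickle=True).item()
a=ray('wrist',279.9,165.5,81,st);b=ray('wrist',279.7,205.8,81,st);c=(a+b)/2; print(a,b,c); print(ray('wrist',279.8,174.5,39,st))
d=c.copy(); d[2]=47; print(tool(d,brief()))
```

```text
[592.81973126 326.66083235  81.        ] [589.96178009 290.97289533  81.        ] [591.39075568 308.81686384  81.        ]
[591.49090165 309.13877517  39.        ]
2.62 [589.4 305.8 194.8] -4.31 [-1.2e-03 -1.0e-04 -1.0e+00] F [-0.13  0.18  0.64] T [-0.002 -0.037 -0.004] g 0.501
[ 0.32282008  0.19202603 14.78026197]
```

>>> carry_out --steps '[0.32,0.15,2,0,0,0,0,0,0,2.5,0,0,0,0,0,0,2.5,0,0,0,0,0,0,2.5,0,0,0,0,0,0,2,0,0,0,0,0,0,1.5,0,0,0,0,0,0,1,0,0,0,0,0,0,0.7,0,0,0,0,0,0,0,0,0,0,0,0,0,0,0,0,0,0]'

```text
time_s: 3.45
eef_pos: [591.3, 309.4, 49.3]
ee_rot: [0.0, 0.733, 0.68, 0.0]
force: [-0.5, 0.4, -0.9]
grip_width: 0.501
```

Run:
```python
from h import *
st=brief(); im=cams.capture('wrist'); cv2.imwrite('pics/w2.png',im[:,:,::-1])
np.save('st2.npy',st,allow_pickle=True)
```

```text
3.45 [591.3 309.4  49.3] -4.35 [ 9.e-04  3.e-04 -1.e+00] F [-0.46  0.36 -0.86] T [-0.018  0.002  0.039] g 0.501
```

View pics/w2.png

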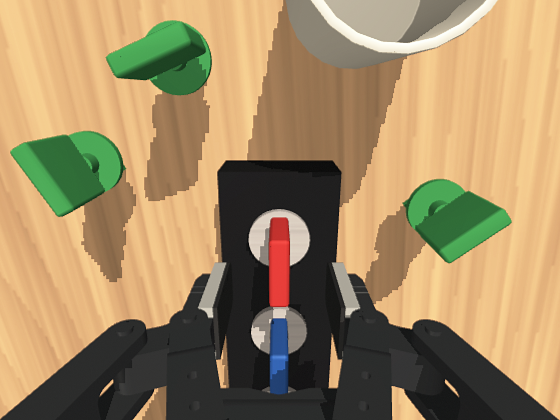

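The red head is centred between the fingers (280,265), so I'll close.

>>> carry_out --steps '[0,0,0,0,0,0,-0.3,0,0,0,0,0,0,-0.5,0,0,0,0,0,0,-0.7,0,0,0,0,0,0,-1,0,0,0,0,0,0,-1,0,0,0,0,0,0,-1,0,0,0,0,0,0,-1,0,0,0,0,0,0,-1]' --grip_force 60

```text
time_s: 4.17
eef_pos: [591.3, 309.0, 48.5]
ee_rot: [0.0, 0.734, 0.679, 0.0]
force: [0.2, 0.6, 0.0]
grip_width: 0.001
```

Run:
```python
from h import *
st=brief(); im=cams.capture('wrist'); cv2.imwrite('pics/w3.png',im[:,:,::-1])
```

```text
4.17 [591.3 309.   48.5] -4.4 [ 1.e-04 -0.e+00 -1.e+00] F [0.24 0.64 0.02] T [-0.002  0.029  0.05 ] g 0.001
```

View pics/w3.png

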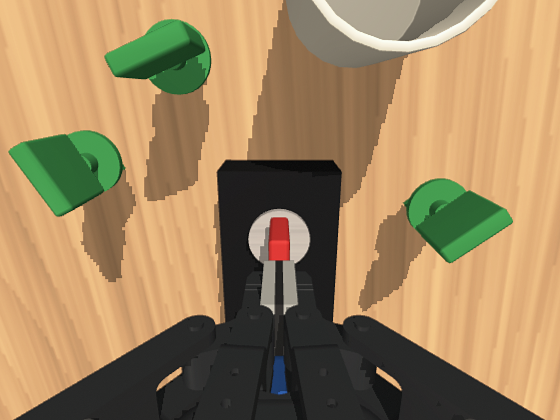

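Run:
```python
from h import *
a=cv2.imread('pics/w2.png')[190:390,180:380];b=cv2.imread('pics/w3.png')[190:390,180:380]
cv2.imwrite('pics/cmp.png',cv2.resize(np.hstack([a,b]),None,fx=2,fy=2,interpolation=2))
im=cams.capture('scene'); cv2.imwrite('pics/s3.png',im[:,:,::-1]); crop('pics/s3.png','pics/s3c.png',300,150,160,130,5)
```

```text
(no output)
```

View pics/cmp.png

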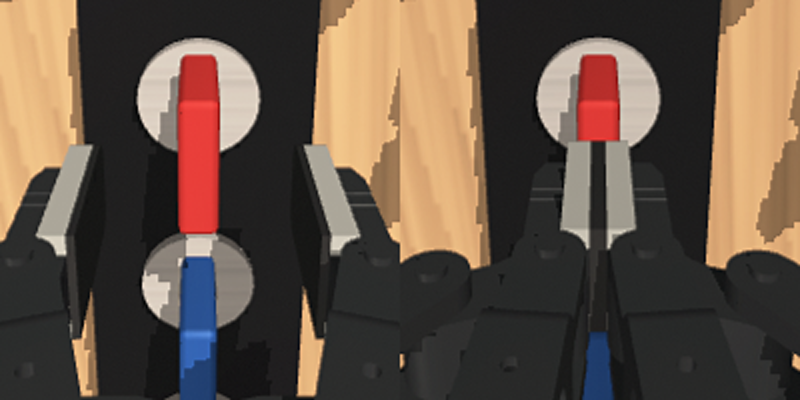

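View pics/s3c.png

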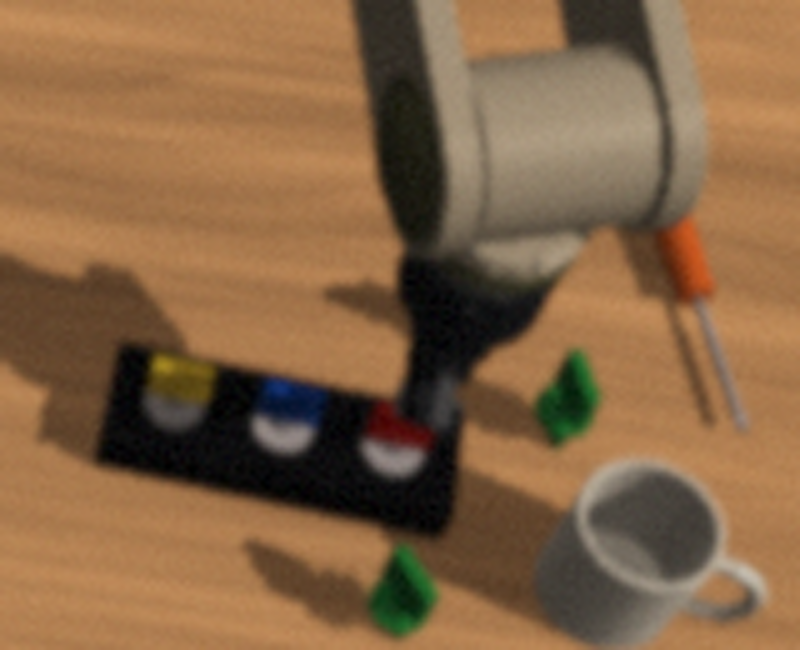

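Run:
```python
from h import *
st=brief()
for X in [(591.3,309,48.5),(591.3,309,81),(591.3,309,110)]:
    p=proj('scene',X); print(X,p,(p-[300,150])*5, proj('wrist',X,st))
```

```text
4.27 [591.3 309.   48.5] -4.4 [ 0. -0. -1.] F [-0.35 -0.24 -0.39] T [ 0.041 -0.029 -0.005] g -0.002
(591.3, 309, 48.5) [379.78391427 237.8069082 ] [398.91957134 439.03454101] [279.22140521 246.03007698]
(591.3, 309, 81) [382.2592343  232.54228923] [411.2961715  412.71144616] [279.33477404 275.28804869]
(591.3, 309, 110) [384.57292975 227.6214205 ] [422.86464873 388.10710252] [279.47916428 312.55195464]
```

The gripper shut fully (opening 0.001), so it missed the head. In w3 the pad ends cover the head's top face at (280,262). From their pixel depth, the fingertips sit about 38 mm higher than the stated TCP, above the head. I'll reopen, lower in stages and check.

>>> carry_out --steps '[0,0,0,0,0,0,0,0,0,0,0,0,0,0,0,0,0,0,0,0,0,0,0,0,0,0,0,0,0,0,0,0,0,0,0,0,0,0,0.5,0,0,0,0,0,0,0.5,0,0,0,0,0,0,0.5,0,0,0,0,0,0,0.5,0,0,0,0,0,0,0,0,0,0,0]'

```text
schema error: expected a multiple of 7 numbers
```

Run:
```python
from h import *
st=brief(); im=cams.capture('wrist'); cv2.imwrite('pics/w4.png',im[:,:,::-1])
im=cams.capture('scene'); cv2.imwrite('pics/s4.png',im[:,:,::-1]); crop('pics/s4.png','pics/s4c.png',340,190,80,70,8)
```

```text
4.27 [591.3 309.   48.5] -4.4 [ 0. -0. -1.] F [-0.35 -0.24 -0.39] T [ 0.041 -0.029 -0.005] g -0.002
```

View pics/w4.png

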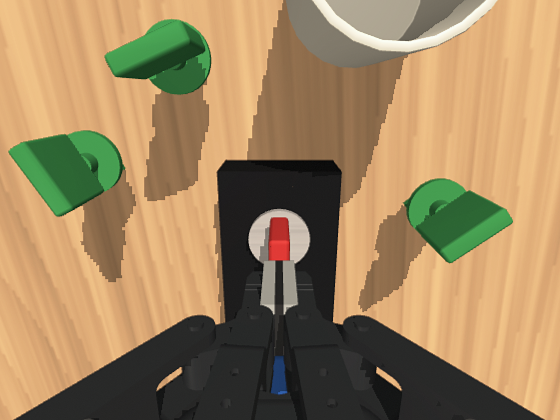

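View pics/s4c.png

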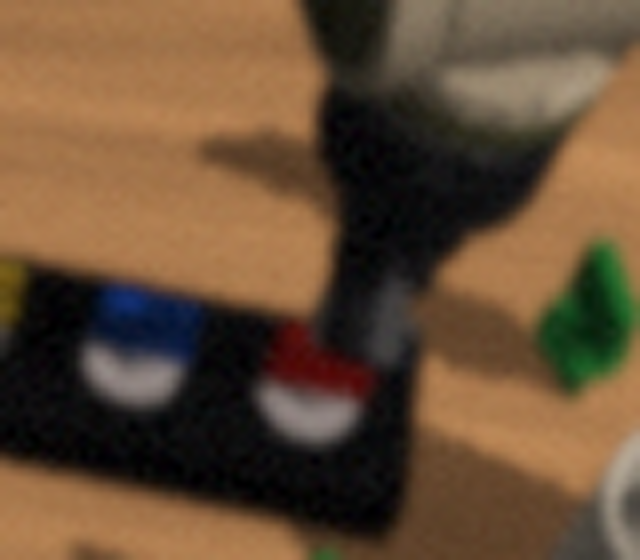

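>>> carry_out --steps '[0,0,0,0,0,0,0,0,0,0,0,0,0,0,0,0,0,0,0,0,0,0,0,0,0,0,0,0,0,0,0,0,0,0,0,0,0,0.5,0,0,0,0,0,0,0.5,0,0,0,0,0,0,0.5,0,0,0,0,0,0,0.5,0,0,0,0,0,0,0,0,0,0,0]'

```text
time_s: 5.2
eef_pos: [590.5, 308.7, 26.8]
ee_rot: [-0.001, 0.734, 0.679, -0.001]
force: [-0.2, 0.1, -0.5]
grip_width: 0.498
```

Run:
```python
from h import *
st=brief(); im=cams.capture('wrist'); cv2.imwrite('pics/w5.png',im[:,:,::-1])
im=cams.capture('scene'); cv2.imwrite('pics/s5.png',im[:,:,::-1]); crop('pics/s5.png','pics/s5c.png',340,190,80,70,8)
```

```text
5.2 [590.5 308.7  26.8] -4.41 [-2.3e-03 -7.0e-04 -1.0e+00] F [-0.2   0.08 -0.47] T [-0.05  -0.025  0.026] g 0.498
```

View pics/w5.png

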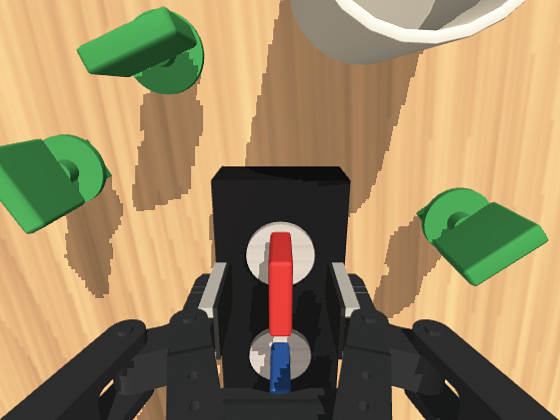

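View pics/s5c.png

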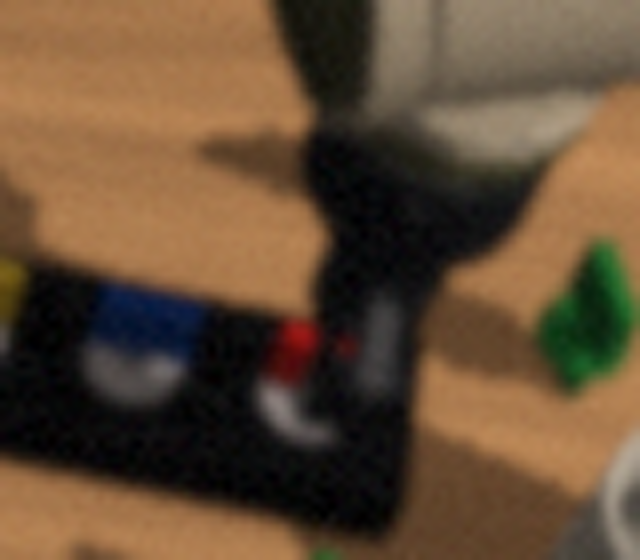

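Run:
```python
from h import *
for dy in(-11,11):
  for z in (45,55,65,75):
    print(dy,z,((proj('scene',(590.5+25,309+dy,z))-[340,190])*8).round())
im=cv2.imread('pics/s5.png'); crop('pics/s5.png','pics/s5d.png',365,215,40,35,16)
```

```text
-11 45 [283. 441.]
-11 55 [289. 429.]
-11 65 [295. 416.]
-11 75 [301. 403.]
11 45 [344. 450.]
11 55 [351. 437.]
11 65 [357. 425.]
11 75 [363. 412.]
```

View pics/s5d.png

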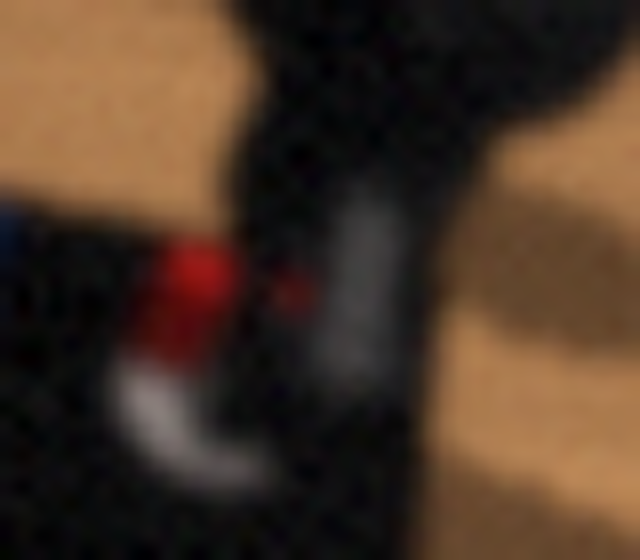

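The fingertips do project to z≈65 while the readout says 26.8, so the offset is about 38 mm. Lowering 15 mm more puts the tips near z=50, then I'll close.

>>> carry_out --steps '[0,0,0.4,0,0,0,0,0,0,0.4,0,0,0,0,0,0,0.4,0,0,0,0,0,0,0.3,0,0,0,0,0,0,0,0,0,0,0,0,0,0,0,0,0,-0.3,0,0,0,0,0,0,-0.5,0,0,0,0,0,0,-0.7,0,0,0,0,0,0,-1,0,0,0,0,0,0,-1,0,0,0,0,0,0,-1,0,0,0,0,0,0,-1]'

```text
time_s: 6.3
eef_pos: [591.4, 309.1, 13.9]
ee_rot: [0.0, 0.734, 0.679, 0.0]
force: [-1.0, 0.2, 2.7]
grip_width: 0.106
```

Run:
```python
from h import *
st=brief(); im=cams.capture('wrist'); cv2.imwrite('pics/w6.png',im[:,:,::-1])
```

```text
6.3 [591.4 309.1  13.9] -4.4 [ 6.e-04  2.e-04 -1.e+00] F [-1.02  0.21  2.67] T [-0.003  0.013 -0.001] g 0.106
```

View pics/w6.png

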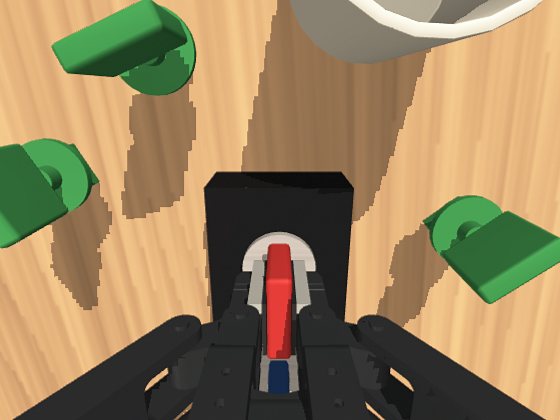

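The opening is 0.106 (about 9 mm) and the red head sits between the pads at (280,318), so it's gripped. Lifting.

>>> carry_out --steps '[0,0,-0.5,0,0,0,-1,0,0,-1,0,0,0,-1,0,0,-1.5,0,0,0,-1,0,0,-1.5,0,0,0,-1,0,0,-2,0,0,0,-1,0,0,-2,0,0,0,-1,0,0,-2,0,0,0,-1,0,0,-1.5,0,0,0,-1,0,0,-1,0,0,0,-1,0,0,-0.5,0,0,0,-1,0,0,0,0,0,0,-1,0,0,0,0,0,0,-1]'

```text
time_s: 7.35
eef_pos: [591.0, 308.9, 147.8]
ee_rot: [-0.0, 0.734, 0.679, -0.001]
force: [0.6, -0.0, -0.7]
grip_width: 0.105
```

Run:
```python
from h import *
st=brief(); im=cams.capture('wrist'); cv2.imwrite('pics/w7.png',im[:,:,::-1])
print(tool([500.5,-141.5,148],st))
```

```text
7.35 [591.  308.9 147.8] -4.4 [-1.1e-03 -4.0e-04 -1.0e+00] F [ 0.63 -0.01 -0.68] T [ 0.012 -0.012 -0.034] g 0.105
[-4.56008609e+01 -5.56119113e+00  5.49450127e-03]
```

View pics/w7.png

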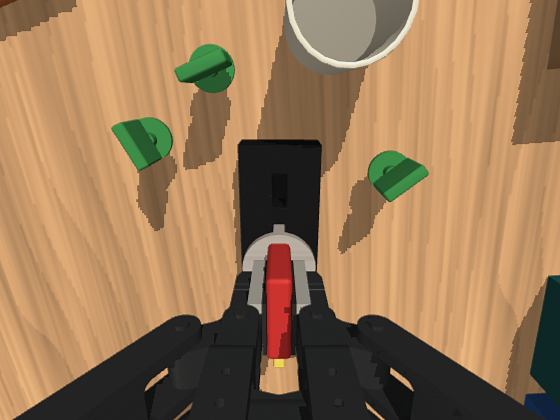

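>>> carry_out --steps '[-1.5,-0.1,0,0,0,0,-1,-3,-0.3,0,0,0,0,-1,-3.5,-0.34,0,0,0,0,-1,-3.5,-0.34,0,0,0,0,-1,-3.5,-0.34,0,0,0,0,-1,-3.5,-0.34,0,0,0,0,-1,-3.5,-0.34,0,0,0,0,-1,-3.5,-0.34,0,0,0,0,-1,-3.5,-0.34,0,0,0,0,-1,-3.5,-0.34,0,0,0,0,-1,-3.5,-0.34,0,0,0,0,-1,-3.5,-0.34,0,0,0,0,-1,-3.5,-0.34,0,0,0,0,-1,-3.5,-0.34,0,0,0,0,-1,-3,-0.3,0,0,0,0,-1,-2,-0.3,0,0,0,0,-1,-1,0,0,0,0,0,-1,0,0,0,0,0,0,-1,0,0,0,0,0,0,-1]'

```text
time_s: 8.98
eef_pos: [500.3, -209.8, 148.0]
ee_rot: [-0.001, 0.734, 0.679, 0.0]
force: [0.1, -0.3, -0.4]
grip_width: 0.104
```

Run:
```python
from h import *
st=brief(); im=cams.capture('wrist'); cv2.imwrite('pics/w8.png',im[:,:,::-1]); np.save('st8.npy',st,allow_pickle=True)
print(proj('wrist',[500.5,-141.5,90],st))
```

```text
8.98 [ 500.3 -209.8  148. ] -4.41 [-8.e-04  1.e-03 -1.e+00] F [ 0.13 -0.33 -0.4 ] T [ 0.034  0.02  -0.022] g 0.104
[271.41693562 113.13446108]
```

View pics/w8.png

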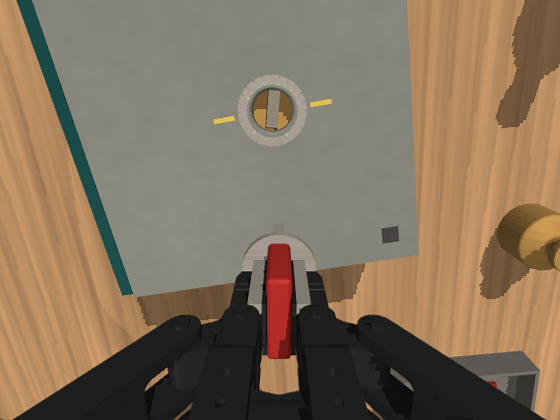

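Run:
```python
from h import *
crop('pics/w8.png','pics/w8c.png',205,65,140,90,5.6)
```

```text
(no output)
```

View pics/w8c.png

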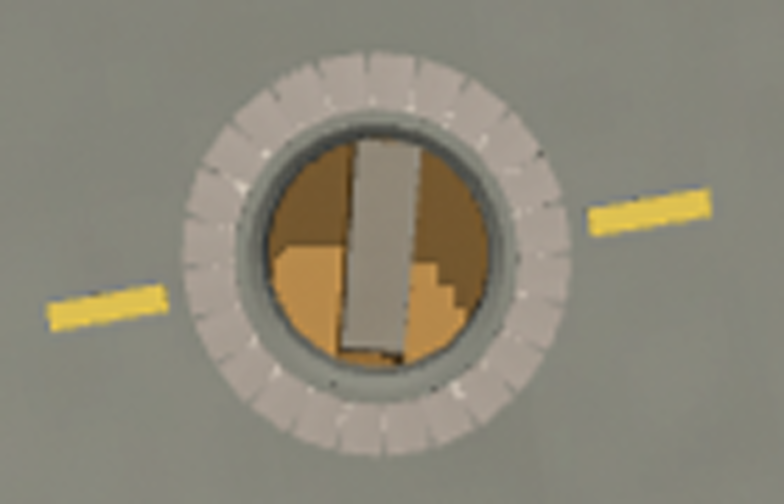

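Run:
```python
from h import *
st=np.load('st8.npy',allow_pickle=True).item()
def w(u,v,z): return ray('wrist',205+(u+.5)/5.6-.5,65+(v+.5)/5.6-.5,z,st)
def ang(a,b): d=(b-a)[:2]; return np.degrees(np.arctan2(d[1],d[0]))%180
print('slot L',ang(w(356,142,78),w(342,345,78)),'R',ang(w(420,150,78),w(407,350,78)))
m1,m2=w(107,308,90),w(650,212,90); print('marks',m1,m2,ang(m1,m2),(m1+m2)/2)
print('ring centre',w(377,254,90),'plug face circle',w(379,252,78), 'slot mid', w(381,247,78))
print(head(st)[0]+90)
```

```text
slot L 80.8923815936236 R 81.72604960270844
marks [ 468.94366395 -143.17830054   90.        ] [ 532.78199328 -137.28665321   90.        ] 5.27289786982167 [ 500.86282861 -140.23247687   90.        ]
ring centre [ 500.98732499 -139.52633162   90.        ] plug face circle [ 500.97249826 -139.89374838   78.        ] slot mid [ 501.2641529  -139.32676757   78.        ]
85.58739114112754
```

The slot shows as a grey strip at (273,108), at heading about 81°. The marks' line at (224,121)–(321,102) is at 5.3°. I'll turn to match, go closer and measure again.

>>> carry_out --steps '[0.5,0,0.5,0,0,0.43,-1,0.7,0,0.8,0,0,0.43,-1,0.6,0,0.8,0,0,0,-1,0.2,0,0.2,0,0,0,-1,0,0,0,0,0,0,-1,0,0,0,0,0,0,-1,0,0,0,0,0,0,-1,0,0,0,0,0,0,-1]'

```text
time_s: 9.7
eef_pos: [502.9, -190.9, 125.9]
ee_rot: [0.0, 0.759, 0.651, 0.0]
force: [-0.6, 0.6, 0.3]
grip_width: 0.105
```

Run:
```python
from h import *
st=brief(); im=cams.capture('wrist'); cv2.imwrite('pics/w9.png',im[:,:,::-1]); np.save('st9.npy',st,allow_pickle=True)
p=proj('wrist',[501,-140,85],st); print(p); x0,y0=int(p[0]-70),max(0,int(p[1]-45)); print(x0,y0)
crop('pics/w9.png','pics/w9c.png',x0,y0,140,100,5.6)
```

```text
9.7 [ 502.9 -190.9  125.9] -8.69 [ 6.e-04 -4.e-04 -1.e+00] F [-0.63  0.65  0.31] T [-0.018  0.054  0.003] g 0.105
[263.73386309 144.75937651]
193 99
```

View pics/w9.png

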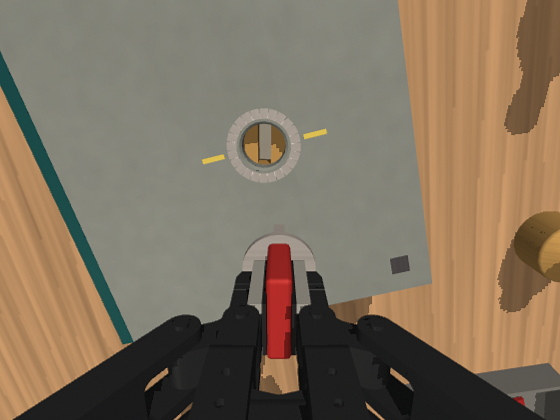

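View pics/w9c.png

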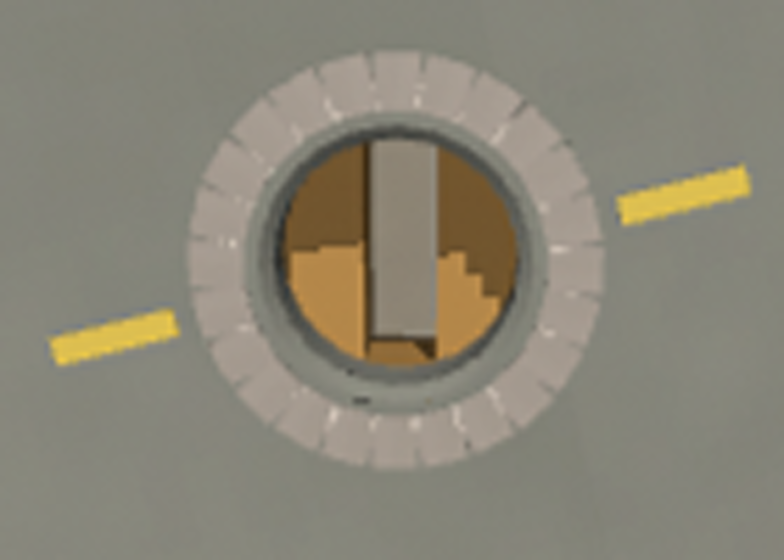

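Run:
```python
from h import *
st=np.load('st9.npy',allow_pickle=True).item()
def w(u,v,z): return ray('wrist',193+(u+.5)/5.6-.5,99+(v+.5)/5.6-.5,z,st)
def ang(a,b): d=(b-a)[:2]; return np.degrees(np.arctan2(d[1],d[0]))%180
print(ang(w(366,142,78),w(366,355,78)),ang(w(438,142,78),w(436,355,78)))
m1,m2=w(115,338,90),w(684,195,90); print(ang(m1,m2),(m1+m2)/2)
print(w(396,259,90),w(402,254,78),w(402,248,78))
print(tool([501.1,-139.8,119],brief()))
```

```text
80.23708049362318 80.3562740154709
5.3195176655466625 [ 500.92790079 -140.20483273   90.        ]
[ 501.05063112 -139.31359244   90.        ] [ 501.04783943 -140.52281736   78.        ] [ 501.15963984 -139.84952009   78.        ]
9.75 [ 502.8 -191.   125.8] -8.7 [ 5.e-04 -3.e-04 -1.e+00] F [-0.48 -0.11 -1.09] T [ 0.012 -0.04  -0.011] g 0.106
[ 5.03299209 -0.94409487  0.67760935]
```

Run:
```python
from h import *
crop('pics/w9.png','pics/w9k.png',230,215,100,150,4)
T=cams.calibration('wrist'); c=T; T=T['T_tool_cam']
def pt(x,y,z):
    p=T[:3,:3].T@(np.array([x,y,z])-T[:3,3]); return ((np.array([c['fx']*p[0]/p[2]+c['cx'],c['fy']*p[1]/p[2]+c['cy']])-[230,215])*4).round(1)
zb=5.9
for n,X in {'sh front':(18,0,zb-31),'shL':(0,-18,zb-31),'shR':(0,18,zb-31),'bl':(12,-3,zb-1.5),'br':(12,3,zb-1.5),'tip':(11.25,0,zb),'ht f':(18,-5,zb-73),'ht fr':(18,5,zb-73),'ht bk':(-18,-5,zb-73),'htbr':(-18,5,zb-73),'hb f':(18,0,zb-39)}.items(): print(n,pt(*X))
```

```text
sh front [197.1  74.4]
shL [ 49.7 210.6]
shR [344.3 210.7]
bl [175.2  32.1]
br [218.2  32.1]
tip [196.7  33.2]
ht f [142.2 256.3]
ht fr [253.7 256.3]
ht bk [146.5 581.4]
htbr [248.7 581.4]
hb f [197.3 102. ]
```

View pics/w9k.png

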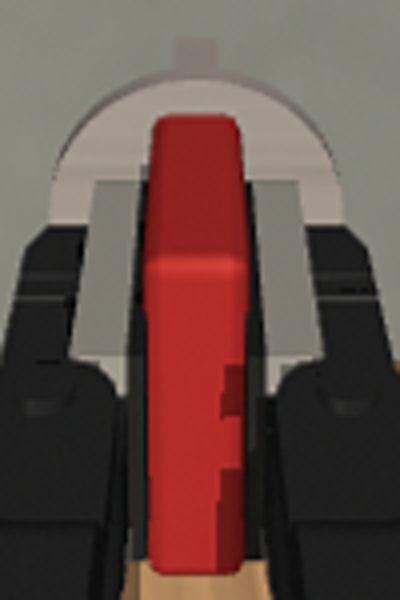

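>>> carry_out --steps '[1,-0.2,0,0,0,0,-1,1.5,-0.3,0.3,0,0,0,-1,1.5,-0.3,0.4,0,0,0,-1,0.7,-0.14,0.7,0,0,0,-1,0.36,0,0.8,0,0,0,-1,0,0,0.5,0,0,0,-1,0,0,0,0,0,0,-1,0,0,0,0,0,0,-1,0,0,0,0,0,0,-1,0,0,0,0,0,0,-1]'

```text
time_s: 10.58
eef_pos: [501.3, -139.8, 98.8]
ee_rot: [0.0, 0.759, 0.651, 0.0]
force: [-0.2, 0.1, -0.4]
grip_width: 0.111
```

Run:
```python
from h import *
st=brief(); im=cams.capture('wrist'); cv2.imwrite('pics/w10.png',im[:,:,::-1])
im=cams.capture('scene'); cv2.imwrite('pics/s10.png',im[:,:,::-1]); crop('pics/s10.png','pics/s10c.png',190,140,100,80,8)
for i in range(3): cams.capture('top'); brief()
```

```text
10.58 [ 501.3 -139.8   98.8] -8.74 [ 6.e-04 -3.e-04 -1.e+00] F [-0.18  0.07 -0.41] T [-0.015 -0.067  0.003] g 0.111
10.73 [ 501.2 -139.5   98.7] -8.72 [ 4.e-04 -2.e-04 -1.e+00] F [ 0.3   0.17 -0.92] T [-0.042 -0.022  0.027] g 0.106
10.78 [ 501.1 -139.5   98.7] -8.72 [ 3.e-04 -2.e-04 -1.e+00] F [-0.42  0.22 -0.61] T [-0.011  0.025 -0.013] g 0.11
10.83 [ 501.1 -139.4   98.6] -8.71 [ 2.e-04 -1.e-04 -1.e+00] F [ 0.84  0.17 -0.05] T [ 0.03  -0.017 -0.017] g 0.106
```

View pics/w10.png

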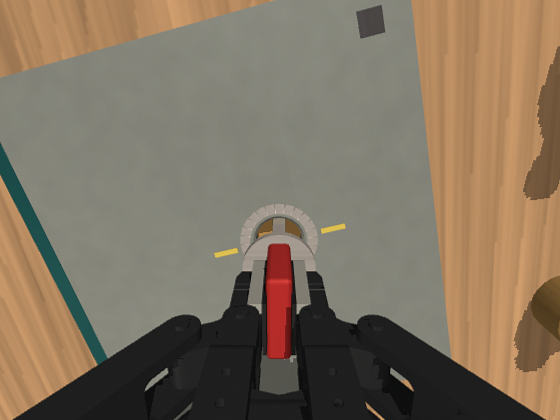

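View pics/s10c.png

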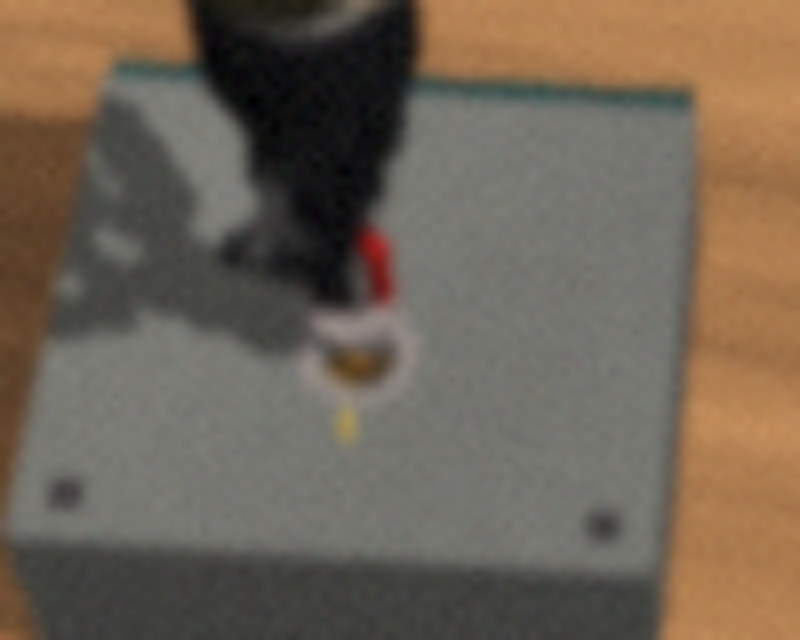

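The key hangs over the keyhole, with the ring visible at (279,225). Starting a gentle guarded descent.

>>> carry_out --steps '[0,0,0.15,0,0,0,-1,0,0,0.15,0,0,0,-1,0,0,0.15,0,0,0,-1,0,0,0.1,0,0,0,-1,0,0,0,0,0,0,-1]'

```text
time_s: 11.25
eef_pos: [500.9, -139.2, 92.7]
ee_rot: [-0.0, 0.759, 0.651, -0.0]
force: [0.3, 0.6, -0.4]
grip_width: 0.106
```

```bash
python3 -c "
from h import *
brief()"
```

```text
11.25 [ 500.9 -139.2   92.7] -8.7 [-4.e-04  3.e-04 -1.e+00] F [ 0.33  0.55 -0.44] T [ 0.047 -0.054 -0.051] g 0.106
```

Free in the mouth. Going on to just above the plug face.

>>> carry_out --steps '[0,0,0.12,0,0,0,-1,0,0,0.12,0,0,0,-1,0,0,0.12,0,0,0,-1,0,0,0.12,0,0,0,-1,0,0,0.1,0,0,0,-1,0,0,0,0,0,0,-1]'

```text
time_s: 11.75
eef_pos: [501.0, -139.2, 87.0]
ee_rot: [-0.0, 0.759, 0.651, -0.0]
force: [0.8, 0.6, -0.5]
grip_width: 0.11
```

```bash
python3 -c "
from h import *
brief()"
```

```text
11.75 [ 501.  -139.2   87. ] -8.7 [-3.e-04  2.e-04 -1.e+00] F [ 0.77  0.56 -0.51] T [-0.003  0.02  -0.006] g 0.11
```

>>> carry_out --steps '[0,0,0.08,0,0,0,-1,0,0,0.08,0,0,0,-1,0,0,0.08,0,0,0,-1,0,0,0.08,0,0,0,-1,0,0,0,0,0,0,-1]'

```text
time_s: 12.17
eef_pos: [501.0, -139.2, 83.8]
ee_rot: [-0.0, 0.759, 0.651, -0.0]
force: [-0.7, 0.1, -0.2]
grip_width: 0.106
```

```bash
python3 -c "
from h import *
brief()"
```

```text
12.17 [ 501.  -139.2   83.8] -8.7 [-2.e-04  1.e-04 -1.e+00] F [-0.67  0.12 -0.19] T [0.018 0.02  0.011] g 0.106
```

>>> carry_out --steps '[0,0,0.08,0,0,0,-1,0,0,0.08,0,0,0,-1,0,0,0.08,0,0,0,-1,0,0,0,0,0,0,-1]'

```text
time_s: 12.5
eef_pos: [501.0, -139.2, 81.4]
ee_rot: [-0.0, 0.759, 0.651, -0.0]
force: [-0.5, -0.0, -0.5]
grip_width: 0.103
```

```bash
python3 -c "
from h import *
brief()"
```

```text
12.5 [ 501.  -139.2   81.4] -8.7 [-3.e-04  1.e-04 -1.e+00] F [-0.51 -0.02 -0.52] T [-0.067  0.    -0.016] g 0.103
```

>>> carry_out --steps '[0,0,0.08,0,0,0,-1,0,0,0.08,0,0,0,-1,0,0,0.08,0,0,0,-1,0,0,0.08,0,0,0,-1,0,0,0,0,0,0,-1]'

```text
time_s: 12.92
eef_pos: [501.0, -139.2, 78.2]
ee_rot: [-0.0, 0.759, 0.651, -0.0]
force: [0.3, 0.1, -1.7]
grip_width: 0.106
```

```bash
python3 -c "
from h import *
brief()"
```

```text
12.92 [ 501.  -139.2   78.2] -8.7 [-3.e-04  2.e-04 -1.e+00] F [ 0.34  0.1  -1.65] T [-0.04   0.016 -0.026] g 0.106
```

The blade is past the face without resistance, so it's in the slot. Continuing.

>>> carry_out --steps '[0,0,0.08,0,0,0,-1,0,0,0.08,0,0,0,-1,0,0,0.08,0,0,0,-1,0,0,0.08,0,0,0,-1,0,0,0.08,0,0,0,-1,0,0,0.08,0,0,0,-1,0,0,0,0,0,0,-1]'

```text
time_s: 13.5
eef_pos: [501.0, -139.2, 73.4]
ee_rot: [-0.0, 0.759, 0.651, -0.0]
force: [-0.3, 0.2, -0.1]
grip_width: 0.108
```

```bash
python3 -c "
from h import *
brief()"
```

```text
13.5 [ 501.  -139.2   73.4] -8.7 [-3.e-04  2.e-04 -1.e+00] F [-0.31  0.18 -0.08] T [ 0.019 -0.035  0.006] g 0.108
```

>>> carry_out --steps '[0,0,0.07,0,0,0,-1,0,0,0.07,0,0,0,-1,0,0,0.06,0,0,0,-1,0,0,0.05,0,0,0,-1,0,0,0,0,0,0,-1]'

```text
time_s: 13.92
eef_pos: [501.0, -139.2, 71.0]
ee_rot: [-0.0, 0.759, 0.651, -0.0]
force: [-0.7, -0.2, -0.7]
grip_width: 0.109
```

```bash
python3 -c "
from h import *
brief()"
```

```text
13.92 [ 501.  -139.2   71. ] -8.7 [-2.e-04  1.e-04 -1.e+00] F [-0.72 -0.23 -0.65] T [-0.007 -0.023  0.059] g 0.109
```

>>> carry_out --steps '[0,0,0.05,0,0,0,-1,0,0,0.05,0,0,0,-1,0,0,0.04,0,0,0,-1,0,0,0,0,0,0,-1]'

```text
time_s: 14.25
eef_pos: [501.0, -139.3, 69.6]
ee_rot: [-0.0, 0.759, 0.651, -0.0]
force: [-0.3, 1.0, -1.1]
grip_width: 0.109
```

```bash
python3 -c "
from h import *
brief()"
```

```text
14.25 [ 501.  -139.3   69.6] -8.7 [-1.e-04  0.e+00 -1.e+00] F [-0.32  1.03 -1.12] T [ 0.049 -0.033 -0.048] g 0.109
```

>>> carry_out --steps '[0,0,0.04,0,0,0,-1,0,0,0.04,0,0,0,-1,0,0,0,0,0,0,-1]'

```text
time_s: 14.5
eef_pos: [501.1, -139.3, 68.9]
ee_rot: [-0.0, 0.759, 0.651, -0.0]
force: [-0.1, -0.0, -0.7]
grip_width: 0.108
```

```bash
python3 -c "
from h import *
brief()"
```

```text
14.5 [ 501.1 -139.3   68.9] -8.7 [-0. -0. -1.] F [-0.14 -0.   -0.71] T [ 0.053 -0.077 -0.   ] g 0.108
```

>>> carry_out --steps '[0,0,0.04,0,0,0,-1,0,0,0.03,0,0,0,-1,0,0,0,0,0,0,-1]'

```text
time_s: 14.75
eef_pos: [501.1, -139.3, 68.8]
ee_rot: [0.0, 0.759, 0.651, 0.0]
force: [-2.4, 1.6, 6.1]
grip_width: 0.108
```

Run:
```python
from h import *
brief(); im=cams.capture('wrist'); cv2.imwrite('pics/w11.png',im[:,:,::-1]);crop('pics/w11.png','pics/w11c.png',210,190,140,110,5.6)
```

```text
14.75 [ 501.1 -139.3   68.8] -8.69 [ 2.e-04 -2.e-04 -1.e+00] F [-2.42  1.61  6.06] T [ 0.158  0.397 -0.025] g 0.108
```

View pics/w11c.png

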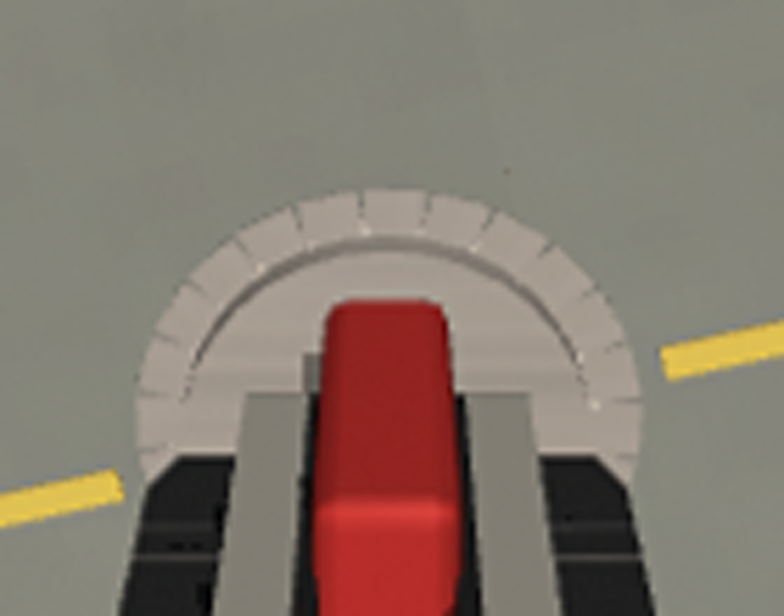

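Contact of 6 N at 68.8 (home expected at about 69), and the shoulder sits flat on the ring. The key is home with the drawer still shut, so I'll turn it clockwise, checking on the way.

>>> carry_out --steps '[0,0,0,0,0,0.5,-1,0,0,0,0,0,0.5,-1,0,0,0,0,0,0.5,-1,0,0,0,0,0,0.5,-1,0,0,0,0,0,0.5,-1,0,0,0,0,0,0.5,-1,0,0,0,0,0,0,-1]'

```text
time_s: 15.38
eef_pos: [501.6, -139.5, 68.8]
ee_rot: [0.001, 0.838, 0.546, 0.0]
force: [0.3, -0.3, 5.1]
grip_width: 0.107
```

```bash
python3 -c "
from h import *
brief()"
```

```text
15.38 [ 501.6 -139.5   68.8] -23.78 [ 1.5e-03 -8.0e-04 -1.0e+00] F [ 0.31 -0.35  5.11] T [0.035 0.011 0.096] g 0.107
```

The torque is 0.096 N m, which matches the stated plug friction. Continuing.

>>> carry_out --steps '[0,0,0,0,0,0.5,-1,0,0,0,0,0,0.5,-1,0,0,0,0,0,0.5,-1,0,0,0,0,0,0.5,-1,0,0,0,0,0,0.5,-1,0,0,0,0,0,0.5,-1,0,0,0,0,0,0.5,-1,0,0,0,0,0,0.5,-1,0,0,0,0,0,0.5,-1,0,0,0,0,0,0.5,-1,0,0,0,0,0,0.5,-1,0,0,0,0,0,0.5,-1,0,0,0,0,0,0,-1]'

```text
time_s: 16.47
eef_pos: [502.0, -139.9, 68.8]
ee_rot: [0.001, 0.95, 0.311, 0.001]
force: [2.5, -1.3, 3.9]
grip_width: 0.106
```

```bash
python3 -c "
from h import *
brief()"
```

```text
16.47 [ 502.  -139.9   68.8] -53.71 [ 0.0024 -0.0015 -1.    ] F [ 2.55 -1.32  3.94] T [-0.331 -0.497  0.063] g 0.106
```

>>> carry_out --steps '[0,0,0,0,0,0.5,-1,0,0,0,0,0,0.5,-1,0,0,0,0,0,0.5,-1,0,0,0,0,0,0.5,-1,0,0,0,0,0,0.5,-1,0,0,0,0,0,0.5,-1,0,0,0,0,0,0.5,-1,0,0,0,0,0,0.5,-1,0,0,0,0,0,0.5,-1,0,0,0,0,0,0.5,-1,0,0,0,0,0,0.5,-1,0,0,0,0,0,0.5,-1,0,0,0,0,0,0,-1]'

```text
time_s: 17.55
eef_pos: [502.1, -140.3, 68.9]
ee_rot: [0.001, 0.998, 0.055, 0.001]
force: [4.2, -4.6, 3.3]
grip_width: 0.107
```

Run:
```python
from h import *
brief(); im=cams.capture('wrist'); cv2.imwrite('pics/w12.png',im[:,:,::-1]); im=cams.capture('top'); cv2.imwrite('pics/t12.png',im[:,:,::-1]);crop('pics/t12.png','pics/t12c.png',270,180,110,100,6)
```

```text
17.55 [ 502.1 -140.3   68.9] -83.68 [ 0.0029 -0.0024 -1.    ] F [ 4.24 -4.55  3.27] T [-0.771 -0.538  0.086] g 0.107
```

View pics/w12.png

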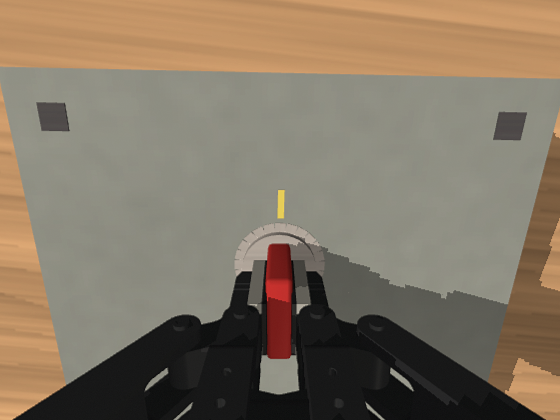

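View pics/t12c.png

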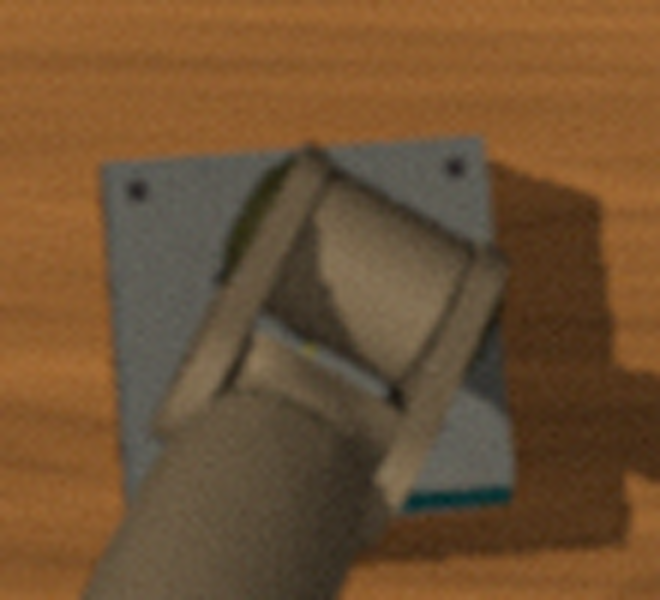

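>>> carry_out --steps '[0.05,0.05,0,0,0,0.4,-1,0,0,0,0,0,0.4,-1,0,0,0,0,0,0.4,-1,0,0,0,0,0,0,-1,0,0,0,0,0,0,-1]'

```text
time_s: 18.07
eef_pos: [502.2, -140.5, 68.9]
ee_rot: [0.001, 1.0, 0.004, 0.001]
force: [1.0, -3.5, 5.4]
grip_width: 0.104
```

Run:
```python
from h import *
brief(); im=cams.capture('top'); cv2.imwrite('pics/t13.png',im[:,:,::-1]);crop('pics/t13.png','pics/t13c.png',270,180,110,100,6)
```

```text
18.07 [ 502.2 -140.5   68.9] -89.57 [ 0.0018 -0.0017 -1.    ] F [ 1.01 -3.53  5.42] T [-0.597 -0.232  0.074] g 0.104
```

View pics/t13c.png

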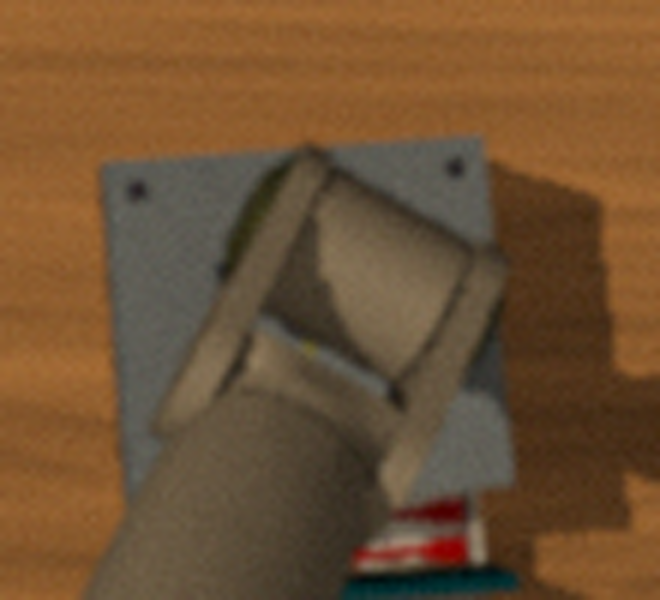

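The drawer is out: the teal front is at t13c (430,580), well clear of the box edge. Easing the side load, then opening.

>>> carry_out --steps '[0,0.04,0,0,0,0,-1,0,0,0,0,0,0,-1,0,0,0,0,0,0,-0.75,0,0,0,0,0,0,-0.6,0,0,0,0,0,0,-0.3,0,0,0,0,0,0,0,0,0,0,0,0,0,0,0,0,0,0,0,0,0,0,0,0,0,0,0,0]'

```text
time_s: 18.87
eef_pos: [501.5, -140.0, 68.1]
ee_rot: [-0.0, 1.0, 0.003, -0.0]
force: [0.7, 1.1, 1.0]
grip_width: 0.501
```

Run:
```python
from h import *
st=brief(); im=cams.capture('wrist'); cv2.imwrite('pics/w14.png',im[:,:,::-1])
```

```text
18.87 [ 501.5 -140.    68.1] -89.69 [-3.e-04  1.e-04 -1.e+00] F [0.65 1.14 1.01] T [-0.022 -0.01   0.016] g 0.501
```

View pics/w14.png

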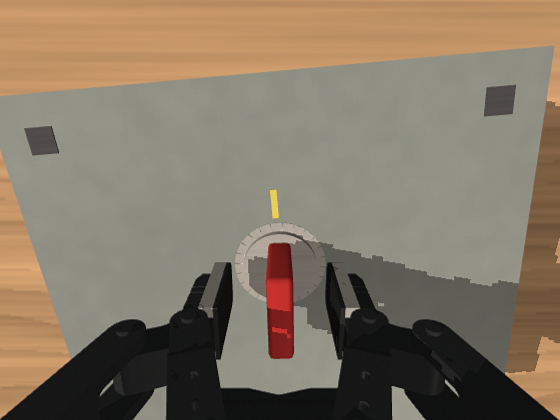

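The fingers are clear of the red head at (280,300), and the shoulder is flush. Rising straight up.

>>> carry_out --steps '[0,0,-0.5,0,0,0,0,0,0,-1,0,0,0,0,0,0,-1.5,0,0,0,0,0,0,-2,0,0,0,0,0,0,-2.5,0,0,0,0,0,0,-2.5,0,0,0,0,0,0,-2,0,0,0,0,0,0,-1,0,0,0,0,-3,0,0,0,0,0,0,-3,0,0,0,0,0,0,-2,0,0,0,0,0,0,0,0,0,0,0,0,0,0,0,0,0,0,0]'

```text
schema error: expected a multiple of 7 numbers
```

Run:
```python
from h import *
st=brief(); im=cams.capture('wrist'); cv2.imwrite('pics/w15.png',im[:,:,::-1])
im=cams.capture('scene'); cv2.imwrite('pics/s15.png',im[:,:,::-1]); np.save('st15.npy',st,allow_pickle=True)
z=90
for n,X in dict(home_top=(501,-140,136),sh=(501,-140,94)).items(): print(n,proj('wrist',X,st),proj('scene',X))
```

```text
18.92 [ 501.6 -140.1   68.1] -89.69 [-2.e-04  1.e-04 -1.e+00] F [0.23 0.28 0.07] T [-0.021  0.012 -0.012] g 0.501
home_top [279.37304991 322.78537904] [233.69918413 175.30152925]
sh [279.23344395 268.4024107 ] [235.05342009 183.57942855]
```

View pics/w15.png

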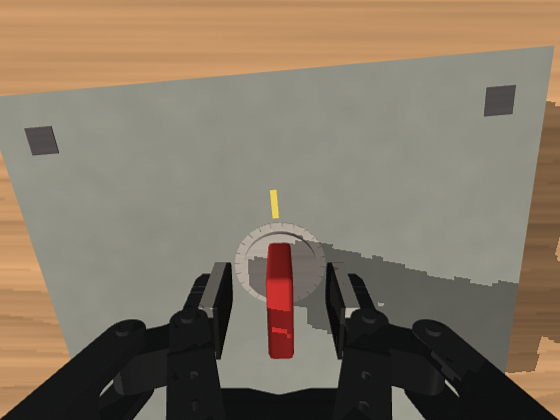

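View pics/s15.png

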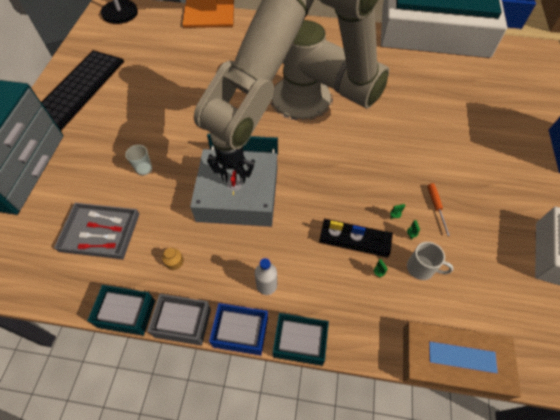

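That call was refused for its row count, so nothing moved. The views show the key released and the drawer out. Sending the rise again.

>>> carry_out --steps '[0,0,-0.5,0,0,0,0,0,0,-1,0,0,0,0,0,0,-1.5,0,0,0,0,0,0,-2,0,0,0,0,0,0,-2.5,0,0,0,0,0,0,-2.5,0,0,0,0,0,0,-2,0,0,0,0,0,0,-1,0,0,0,0,0,0,0,0,0,0,0,0,0,0,0,0,0,0]'

```text
time_s: 19.85
eef_pos: [501.5, -140.0, 197.9]
ee_rot: [-0.0, 1.0, 0.003, -0.0]
force: [-0.6, 0.3, -0.2]
grip_width: 0.5
```

Run:
```python
from h import *
st=brief(); im=cams.capture('wrist'); cv2.imwrite('pics/w16.png',im[:,:,::-1])
np.save('st16.npy',st,allow_pickle=True)
for n,X in dict(home_top=(501,-140,136),sh=(501,-140,94)).items(): print(n,proj('wrist',X,st),proj('scene',X))
```

```text
19.85 [ 501.5 -140.   197.9] -89.7 [-1.e-04  1.e-04 -1.e+00] F [-0.55  0.28 -0.19] T [0.017 0.017 0.005] g 0.5
home_top [279.14141816 209.79029709] [233.69918413 175.30152925]
sh [279.09029939 193.56491599] [235.05342009 183.57942855]
```

View pics/w16.png

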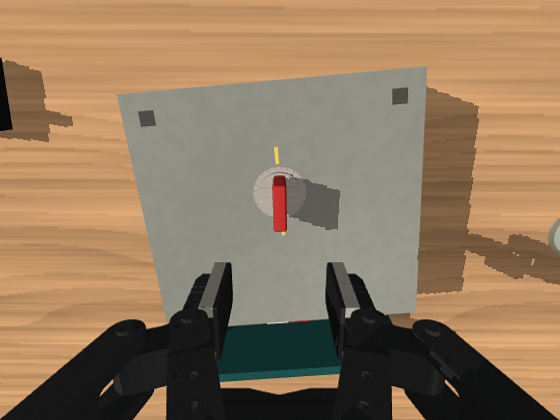

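Run:
```python
from h import *
crop('pics/w16.png','pics/w16c.png',230,130,120,110,6.5)
for s in (1,-1):
  th=np.radians(0.4); k=np.array([np.cos(th),np.sin(th),0])*18*s; print(((proj('wrist',np.array([501,-140,136])+k,np.load('st16.npy',allow_pickle=True).item())-[230,130])*6.5).round())
im=cams.capture('top'); cv2.imwrite('pics/t16.png',im[:,:,::-1])
```

```text
[319. 362.]
[320. 668.]
```

View pics/w16c.png

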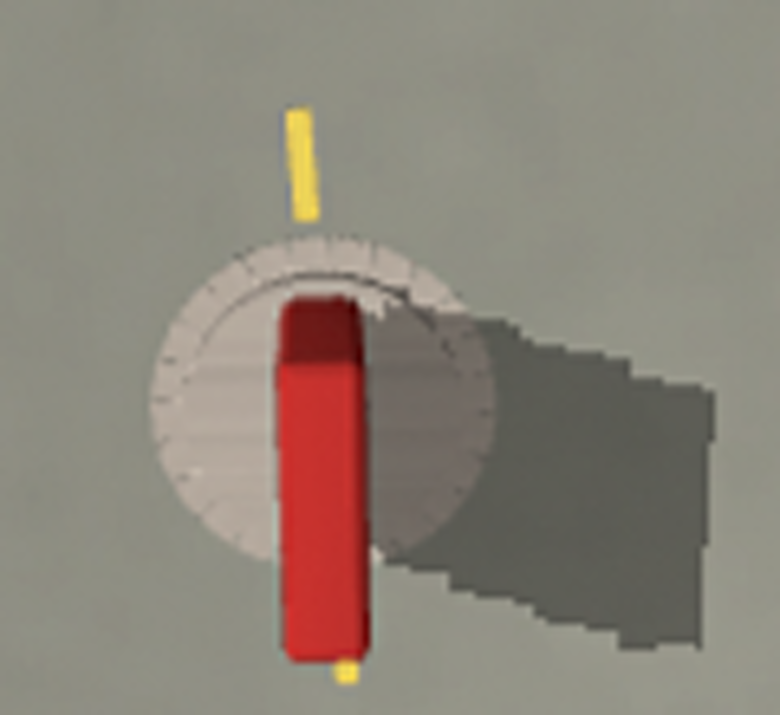

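View pics/t16.png

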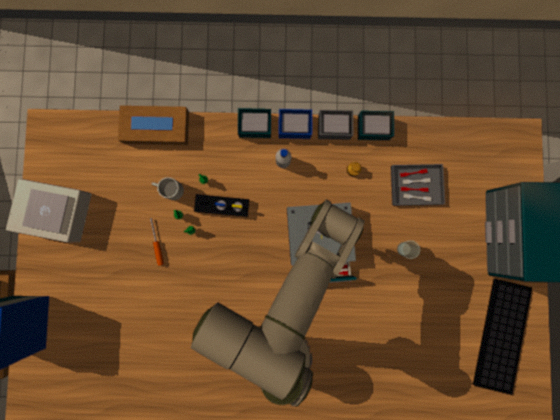

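The head spans crop (322,362)–(325,662), against a predicted (319,362)–(320,668) for a key that is home and upright. The shoulder is flush on the ring, the drawer is out, and the bystanders are where they started. Handing in.

```bash
python3 -c "
from rig import finish_job
print(finish_job())"
```

```text
the job is handed in; nothing more can be done
None
```

The red key is fully home and upright in the lock and released, the sprung drawer is out, and the job is handed in at about 20 s. No verdict is reported on hand-in.

**What I did:**
- I took the red key from the stand and lined it up with the slot as seen by the wrist camera, about 76° anticlockwise of the marks. I then lowered it in small checked steps.
- The blade went past the plug face without resistance and came home at 6 N with the drawer still shut. I turned it about 81° clockwise in stages, with 0.06–0.1 N m on the key and at most 7 N of force at each check, and the drawer popped out. The arm then let go and rose clear.

**Last checks:** The key's head and shoulder lie within about 1 mm of where a home, upright key should appear. The drawer front is well out of the box, and the bystanders look unmoved in the top view.

**What failed or disagreed:**
- The first grasp closed on nothing. The fingertips sit about 38 mm behind the stated TCP, which I confirmed in two cameras and corrected for. The key was not disturbed.
- Two move calls were refused for a wrong row count, so nothing moved.
- The key ended about 5° past the marks, well short of the hard stop.
- Forces were read only at the end of each short move, so brief peaks between readings were not seen.

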